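# Open the safety cap of the cleaner tin

### The job

Open the child-resistant cap on the flat-sided rectangular tin of brush cleaner: press the cap down hard and, while keeping it pressed, turn it anticlockwise (seen from above) about a quarter turn, then let go so that it stands popped up and open. Leave the round bottle beside it alone.

Things in the scene. Friction and masses are not known exactly. Their poses are not given: they have to be found in the camera images.
- tin_cap_top (a point): centre of the top face of the tin's grey cap, 187 mm above the table while closed, over the centre of the tin (60 x 100 mm, flat top 127 mm above the table, fixed in a wooden foot). The cap is a ribbed round grip, 42 mm diameter, 28 mm high, on a skirt 58 mm in diameter whose ledge lies 28 mm and underside 44 mm below this point. A low dark bar on top shows its angle; grip it at any angle.
- tin_cap_lift (a joint): height of the tin's cap in m: 0 closed, negative when pressed down (stop at -0.009), +0.006 when popped up open. A spring pushes it up: it starts to move down at about 10 N, is free to turn from 4.5 mm down (about 14 N), and reaches the lower stop at about 18 N.
- tin_cap_turn (a joint): turn of the tin's cap in rad, positive anticlockwise from above: about 0 closed, stop at 1.6. Unless pressed 4.5 mm down or more it is blocked at about 0.12. Pressed, it turns easily (under 0.1 N m); past about 0.95 it is free to rise by itself to +0.006 when released, and stays so. Released sooner, it stays caught low.
- bottle: round white plastic bottle, 78 mm diameter, in a similar foot (128 x 128 mm) screwed to the table, as high as the tin and with the same kind of cap; not to be opened. Origin: centre of the foot's underside, z up; its cap is on the vertical axis through it. Tin and bottle stand side by side, either one on the left.

How it is judged:
By the outcome, as a careful person would: the job done as asked, in the order asked, and still so for the second after the job is handed in, with the robot touching nothing.
It also fails if it takes over 34 s, if anything falls off the work surface, if the arm or the gripper's body presses on something with over 40 N, if the wrist force passes 120 N, or if a joint passes its speed limit or range.

### The arm

A 6-joint arm with a two-finger parallel gripper is mounted at the origin on a cart in front of the work surface, level with it; the furniture and walls round the work are solid. World frame = base frame: x ahead of the robot, y to its left, z up, the work surface at z = 0. Lengths are in m, angles in rad, forces in N, time in s.
With the tool pointing down it reaches from about 0.275 to 0.85 m from the base axis. Payload 19 kg.
Tool frame: the origin (TCP) lies on the centre line of the jaws, within the pads' length; the fingertips stand 22 mm ahead of it and the grasp point (between the pads) lies 3 mm ahead of it; z points along the fingers, y is the line along which they close (so a half turn about z gives the same grasp; the last joint's range is limited). The gripper opens to 85 mm and grips with 20 to 120 N. Pads are 22 mm wide; open, the fingers measure 114 mm over their backs; the gripper's body (76 mm by 85 mm) begins 54 mm behind the grasp point. The pads swing forward as they close: fully open they stand 13 mm farther back than shut.
Start: joints at [0.977, 0.15, 1.437, -0, 1.554, -0.134], TCP at [0.255, 0.515, 0.253] pointing down, gripper open.
Joint ranges: [-2.8, 2.8], [-0.68, 2.1], [0.12, 2.68], [-1.39, 4.53], [0.16, 2.79], [-2.81, 2.81]. Speed limits (rad/s): [1.89, 1.89, 2.22, 3.01, 3.01, 3.01].

### API

Orientations are given as a unit quaternion [x, y, z, w].
In Python, from rig import arm gives the robot as it stands.
- The arm moves only by the shell command python3 -m handwheel 'ROWS' [FORCE]. ROWS is JSON, a list of rows, each a list of 7 numbers: the closure, from -1 (fully open) to 1 (shut), then the shift along the tool's x, y, z in m, then the turn, a rotation vector about the tool's x, y, z in degrees. In form: [[fingers, dx, dy, dz, wx, wy, wz], ...]. A call has 1 to 12 rows; each row is the pose to reach, as a shift and turn from the pose commanded when the call began, along the tool's axes at that moment; what a row does not reach only later rows make up. A row lasts 1/12 s, in which the tool goes at most 41.7 mm and 7.16 degrees, less where a joint would pass 70% of its speed; a pose out of reach is approached as far as the arm can. A call with a gripper value outside its range is refused whole. The fingers move at their own pace and stop on an object; FORCE is the grip in N (left out, the last holds). Time passes only in rows, so rows that repeat a pose let the fingers close. It gives the time, the measured TCP pose, the force, the opening and the grip force at its end, in the units of the state.
- arm.state(): the state, without advancing time (a new reading comes with each control period).
- arm.grab_frame(name): name is "scene" or "top" or "wrist"; returns the picture (420x560x3 uint8, red, green, blue); there is no depth.
- arm.get_calibration(name): a dict with "fx", "fy", "cx", "cy" (pixels), "rvec" (rotation vector, rad) and "tvec" (3), from world to camera coordinates, as OpenCV has them; the wrist camera has in their place "tool_from_camera" (4x4, takes a point from camera to tool coordinates, whose origin is the TCP and whose axes are the flange's). Camera axes: x right, y down, z forward; pixel columns grow to the right and rows downward; lengths in m; the calibration is good to about 2 mm. A picture is of the moment at which its call begins: read the wrist's pose just before it. get_calibration takes no time and is no camera call.
- arm.finish_job(): hands the job in; it is judged then, once.
The state is a dict: "time": time; "joint_positions": joint angles; "dq": joint speeds; "tau": joint torques, N m; "ee_pos": TCP position; "tool_rot": TCP orientation; "ft_force": force on the tool from outside, world axes, zero at the start; "ft_torque": the same for the moment, N m; "finger_gap": finger opening in m; "grip_force": force on a finger pad.
Only numpy, scipy, OpenCV 4.12 (cv2) and the standard library are available. Lean on these libraries where they do the work, as an engineer would, in place of code of your own. Each camera call takes 0.05 s, during which the arm holds its last target. There are 200 camera calls.

## Working session

There is one attempt and no reset: what is moved stays moved. The work goes in short steps, Python scripts to look and compute and a shell command to move; the robot and the scene stay as the last step left them, time stands still between calls to the robot, and variables do not carry over. Pictures are saved under pics/ and viewed, at most 10 in all, crops included, and the job is handed in when it is done.

```bash
mkdir -p pics; python3 - <<'E'
from rig import arm
import cv2, numpy as np
s=arm.state();print(s)
for n in("scene","top","wrist"):
    cv2.imwrite(f"pics/{n}0.png",arm.grab_frame(n)[:,:,::-1]);print(arm.get_calibration(n))
a=[cv2.imread(f"pics/{n}0.png") for n in("scene","top")]
E
```

```text
{'time': 0.0, 'joint_positions': array([ 9.76962154e-01,  1.50980301e-01,  1.43800123e+00, -1.65094040e-05,
        1.55382034e+00, -1.33989964e-01]), 'dq': array([ 1.90532085e-03, -8.79554202e-04, -3.65187001e-05, -1.16055183e-03,
        5.05601552e-04, -1.80579293e-03]), 'tau': array([ 2.79161441e-04, -7.13036442e+01, -5.70876431e+01, -2.00291947e-05,
        8.70741263e-03,  1.15738258e-04]), 'ee_pos': array([0.25508426, 0.51507977, 0.25269353]), 'tool_rot': array([ 2.27901495e-01,  9.73684006e-01, -5.67951756e-04, -2.07487264e-04]), 'ft_force': array([ 0.22905504,  0.78418375, -0.30923127]), 'ft_torque': array([-3.99795503e-02,  1.47267377e-02,  8.79174956e-05]), 'grip_force': 0.0, 'finger_gap': 0.08574278900130639}
{'fx': 451.79042579119425, 'fy': 451.79042579119425, 'cx': 282.7223586797724, 'cy': 204.89354299755797, 'rvec': array([ 2.02463503, -1.15504259,  0.50439062]), 'tvec': array([-0.15588699,  0.39363943,  0.57006688])}
{'fx': 540.9878668681449, 'fy': 540.9878668681449, 'cx': 279.38856303297536, 'cy': 213.81339855631416, 'rvec': array([ 2.0527256 , -2.14515652,  0.2435792 ]), 'tvec': array([0.11711412, 0.50985012, 0.99842048])}
{'fx': 374.98072733815826, 'fy': 374.98072733815826, 'cx': 282.5158404990635, 'cy': 212.8803500499798, 'tool_from_camera': array([[-4.95899348e-05, -9.66190196e-01, -2.57830377e-01,
         6.51093326e-02],
       [ 9.99999897e-01,  6.84492207e-05, -4.48841200e-04,
        -4.78648248e-04],
       [ 4.51314256e-04, -2.57830372e-01,  9.66190093e-01,
        -1.20916994e-01],
       [ 0.00000000e+00,  0.00000000e+00,  0.00000000e+00,
         1.00000000e+00]])}
```

View pics/scene0.png

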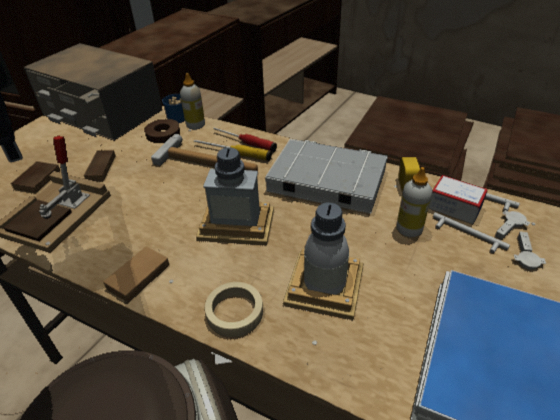

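View pics/top0.png

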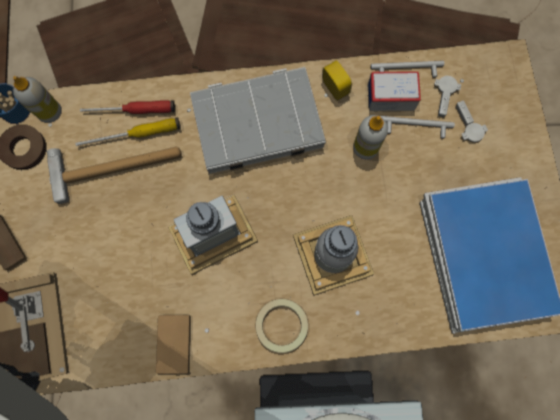

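The tin is the left one: its cap top is near scene (230,154) and top (203,213). The bottle's cap is near scene (329,211) and top (342,238). I'll enlarge both to read them more closely.

```bash
python3 - <<'E'
import cv2, numpy as np
a=cv2.imread("pics/scene0.png")[140:190,200:260]; b=cv2.imread("pics/top0.png")[190:240,170:230]
z=lambda i:cv2.resize(i,None,fx=6.6,fy=6.6,interpolation=cv2.INTER_CUBIC)
cv2.imwrite("pics/c0.png",cv2.convertScaleAbs(np.hstack([z(a),z(b)]),alpha=1.6))
E
```

```text
(no output)
```

View pics/c0.png

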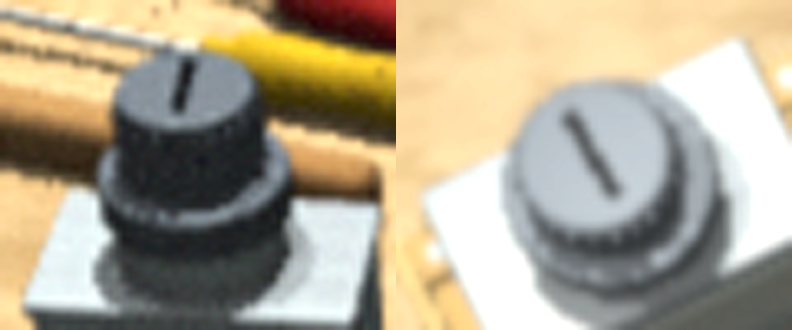

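The cap's top face is centred at about scene (228.2,152.8) and top (199.9,212.9).

```bash
cat > h.py <<'E'
import cv2, numpy as np
from rig import arm
from scipy.spatial.transform import Rotation as R
def ray(n,uv,s=None):
    c=arm.get_calibration(n); d=np.array([(uv[0]-c['cx'])/c['fx'],(uv[1]-c['cy'])/c['fy'],1])
    if n=="wrist":
        T=c['tool_from_camera'];Q=R.from_quat(s['tool_rot']); return s['ee_pos']+Q.apply(T[:3,3]),Q.apply(T[:3,:3]@d)
    M=cv2.Rodrigues(c['rvec'])[0]; return -M.T@c['tvec'],M.T@d
def atz(n,uv,z,s=None):
    o,d=ray(n,uv,s); return o+d*(z-o[2])/d[2]
E
python3 - <<'E'
from h import *
for n,p in(("scene",(228.2,152.8)),("top",(199.9,212.9)),("scene",(329,211)),("top",(342,238))): print(n,atz(n,p,.187))
s=arm.state();Q=R.from_quat(s['tool_rot']);print(Q.as_matrix())
t=(atz("scene",(228.2,152.8),.187)+atz("top",(199.9,212.9),.187))/2
print(t,Q.inv().apply(t-s['ee_pos']))
E
```

```text
scene [0.48915442 0.22967143 0.187     ]
top [0.49222287 0.23136134 0.187     ]
scene [ 0.43425974 -0.01094772  0.187     ]
top [ 0.4377703  -0.00885349  0.187     ]
[[-8.96140175e-01  4.43770819e-01 -4.97405401e-04]
 [ 4.43771086e-01  8.96139848e-01 -7.71997199e-04]
 [ 1.03154972e-04 -9.12551840e-04 -9.99999578e-01]]
[0.49068864 0.23051639 0.187     ] [-0.33743352 -0.15045323  0.0659363 ]
```

View pics/wrist0.png

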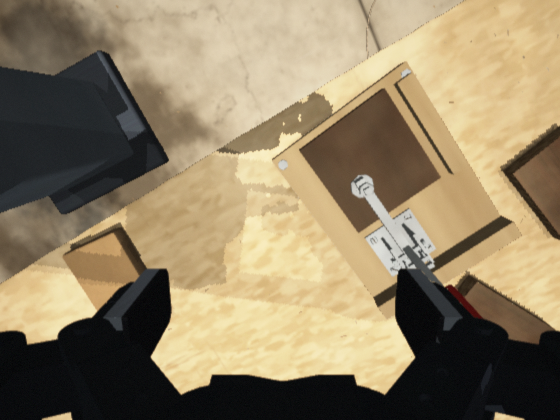

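The wrist view shows only the latch board on the far left, with its lever near the right finger. I'll rise first and then cross over to the tin's cap.

```bash
python3 -m handwheel '[[-1,0,0,-0.025,0,0,0],[-1,-0.02,-0.01,-0.05,0,0,0],[-1,-0.055,-0.025,-0.05,0,0,0],[-1,-0.09,-0.04,-0.05,0,0,0],[-1,-0.125,-0.055,-0.05,0,0,0],[-1,-0.16,-0.07,-0.05,0,0,0],[-1,-0.195,-0.085,-0.05,0,0,0],[-1,-0.23,-0.1,-0.05,0,0,0],[-1,-0.265,-0.117,-0.05,0,0,0],[-1,-0.3,-0.133,-0.05,0,0,0],[-1,-0.325,-0.145,-0.05,0,0,0],[-1,-0.337,-0.15,-0.05,0,0,0]]' 60
python3 -m handwheel '[[-1,0,0,0,0,0,0],[-1,0,0,0,0,0,0]]'
python3 - <<'E'
from h import *
s=arm.state();im=arm.grab_frame("wrist");print(s['ee_pos'],s['joint_positions'],s['ft_force'])
cv2.imwrite("pics/w1.png",im[:,:,::-1]);import json
json.dump([list(s['ee_pos']),list(s['tool_rot'])],open("w1.json","w"))
E
```

```text
time: 1.15
ee_pos: [0.4923, 0.2285, 0.3029]
tool_rot: [0.229, 0.973, -0.0, -0.0]
ft_force: [-0.1, 0.0, -0.4]
finger_gap: 0.0854
grip_force: 0.0
time: 1.32
ee_pos: [0.4906, 0.2313, 0.303]
tool_rot: [0.228, 0.974, -0.0, -0.0]
ft_force: [-0.4, 0.2, 0.3]
finger_gap: 0.0849
grip_force: 0.0
[0.49055321 0.23129399 0.30301138] [ 2.98355162e-01  7.06384607e-02  1.42639716e+00  2.61539796e-04
  1.64528915e+00 -8.11547264e-01] [-0.44096435  0.20735477  0.30153894]
```

View pics/w1.png

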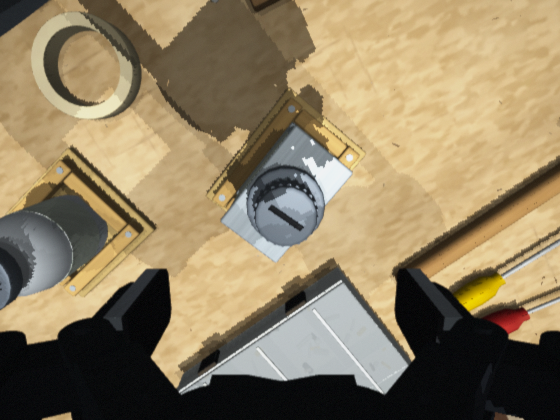

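The cap's bar and top face are centred near (287,217), already almost below the tool.

```bash
python3 - <<'E'
from h import *
import json
p,q=json.load(open("w1.json"));s=dict(ee_pos=np.array(p),tool_rot=q)
t=atz("wrist",(287,217),.187,s);print(t,R.from_quat(q).inv().apply(t-p))
E
```

```text
[0.49232572 0.23299957 0.187     ] [-0.00091148  0.00235244  0.11601003]
```

```bash
python3 -m handwheel '[[-1,-0.001,0.0015,0.03,0,0,0],[-1,-0.001,0.0015,0.06,0,0,0],[-1,-0.001,0.0015,0.09,0,0,0],[-1,-0.001,0.0015,0.105,0,0,0],[-1,-0.001,0.0015,0.115,0,0,0],[-1,-0.001,0.0015,0.115,0,0,0],[1,-0.001,0.0015,0.115,0,0,0],[1,-0.001,0.0015,0.115,0,0,0],[1,-0.001,0.0015,0.115,0,0,0],[1,-0.001,0.0015,0.115,0,0,0],[1,-0.001,0.0015,0.115,0,0,0],[1,-0.001,0.0015,0.115,0,0,0]]' 70
python3 -m handwheel '[[1,0,0,0,0,0,0],[1,0,0,0,0,0,0],[1,0,0,0,0,0,0],[1,0,0,0,0,0,0]]'
```

```text
time: 2.37
ee_pos: [0.4925, 0.2325, 0.1897]
tool_rot: [0.228, 0.974, 0.001, 0.001]
ft_force: [-2.4, 0.8, 9.4]
finger_gap: 0.0398
grip_force: 69.2
time: 2.7
ee_pos: [0.4925, 0.2325, 0.1897]
tool_rot: [0.228, 0.974, 0.001, 0.001]
ft_force: [-1.8, 1.2, 9.3]
finger_gap: 0.0396
grip_force: 69.2
```

```bash
python3 -m handwheel '[[1,0,0,0.002,0,0,0],[1,0,0,0.004,0,0,0],[1,0,0,0.006,0,0,0],[1,0,0,0.008,0,0,0],[1,0,0,0.008,0,0,0],[1,0,0,0.008,0,0,0]]'
```

```text
time: 3.2
ee_pos: [0.4926, 0.2325, 0.1822]
tool_rot: [0.228, 0.974, 0.001, 0.001]
ft_force: [-4.7, -0.1, 15.2]
finger_gap: 0.0396
grip_force: 70.0
```

```bash
python3 -m handwheel '[[1,0,0,0.002,0,0,0],[1,0,0,0.004,0,0,0],[1,0,0,0.006,0,0,0],[1,0,0,0.006,0,0,0],[1,0,0,0.006,0,0,0]]'
```

```text
time: 3.62
ee_pos: [0.4932, 0.2324, 0.18]
tool_rot: [0.228, 0.974, 0.001, 0.003]
ft_force: [-19.4, -6.3, 60.0]
finger_gap: 0.0397
grip_force: 74.8
```

On the lower stop, and pressing harder than needed. I'll ease off a little and turn.

```bash
python3 -m handwheel '[[1,0,0,-0.0025,0,0,0],[1,0,0,-0.0025,0,0,0],[1,0,0,-0.0025,0,0,-5],[1,0,0,-0.0025,0,0,-10],[1,0,0,-0.0025,0,0,-15],[1,0,0,-0.0025,0,0,-20],[1,0,0,-0.0025,0,0,-20]]'
python3 - <<'E'
from h import *
s=arm.state();print(s['ft_force'],s['ft_torque'],s['joint_positions'])
E
```

```text
time: 4.2
ee_pos: [0.4929, 0.2326, 0.1803]
tool_rot: [0.052, 0.999, 0.001, 0.002]
ft_force: [-9.5, -1.1, 33.2]
finger_gap: 0.0399
grip_force: 72.0
[-9.46752815 -1.10812107 33.17186098] [-0.29029372  1.62961527  0.03399208] [ 2.99383611e-01  1.21503943e-01  1.61907934e+00  2.56729808e-04
  1.39654407e+00 -1.16687784e+00]
```

Torque about z is small, so the cap is turning freely. I'll continue to about 86°.

```bash
python3 -m handwheel '[[1,0,0,0,0,0,-6],[1,0,0,0,0,0,-12],[1,0,0,0,0,0,-18],[1,0,0,0,0,0,-24],[1,0,0,0,0,0,-30],[1,0,0,0,0,0,-36],[1,0,0,0,0,0,-42],[1,0,0,0,0,0,-48],[1,0,0,0,0,0,-54],[1,0,0,0,0,0,-60],[1,0,0,0,0,0,-65],[1,0,0,0,0,0,-65]]'
python3 - <<'E'
from h import *
s=arm.state();print(s['ft_force'],s['ft_torque'],s['joint_positions'])
cv2.imwrite("pics/s2.png",cv2.resize(arm.grab_frame("scene")[110:250,150:330,::-1],None,fx=4,fy=4,interpolation=cv2.INTER_CUBIC))
E
```

```text
time: 5.2
ee_pos: [0.4926, 0.2329, 0.1803]
tool_rot: [-0.493, 0.87, 0.0, 0.002]
ft_force: [-12.6, 0.1, 35.6]
finger_gap: 0.0395
grip_force: 72.1
[-12.64770282   0.10825591  35.62257861] [0.35684209 2.33894152 0.10204807] [ 2.99705883e-01  1.21439710e-01  1.61915464e+00  1.08150753e-03
  1.39696542e+00 -2.30147635e+00]
```

Turned 85°. I'll let the cap rise in the grip, then open and retreat.

```bash
python3 -m handwheel '[[1,0,0,-0.003,0,0,0],[1,0,0,-0.006,0,0,0],[1,0,0,-0.009,0,0,0],[1,0,0,-0.012,0,0,0],[1,0,0,-0.014,0,0,0],[1,0,0,-0.014,0,0,0],[1,0,0,-0.014,0,0,0]]' 30
python3 -m handwheel '[[-1,0,0,0,0,0,0],[-1,0,0,0,0,0,0],[-1,0,0,0,0,0,0],[-1,0,0,0,0,0,0],[-1,0,0,0,0,0,0],[-1,0,0,0,0,0,0],[-1,0,0,0,0,0,0],[-1,0,0,0,0,0,0]]'
```

```text
time: 5.83
ee_pos: [0.4924, 0.2327, 0.1921]
tool_rot: [-0.49, 0.872, 0.0, 0.001]
ft_force: [-3.1, 3.9, 7.0]
finger_gap: 0.0395
grip_force: 69.4
time: 6.5
ee_pos: [0.4922, 0.2321, 0.1907]
tool_rot: [-0.49, 0.872, -0.0, -0.0]
ft_force: [-1.0, -0.4, 0.3]
finger_gap: 0.0851
grip_force: 0.0
```

```bash
python3 -m handwheel '[[-1,0,0,-0.02,0,0,0],[-1,0,0,-0.045,0,0,0],[-1,0,0,-0.075,0,0,0],[-1,0,0,-0.105,0,0,0],[-1,0,0,-0.125,0,0,0],[-1,0,0,-0.13,0,0,0],[-1,0,0,-0.13,0,0,0]]'
python3 - <<'E'
from h import *
z=lambda i:cv2.resize(i,None,fx=6.6,fy=6.6,interpolation=cv2.INTER_CUBIC)
a=arm.grab_frame("scene")[140:190,200:260,::-1]; b=cv2.imread("pics/scene0.png")[140:190,200:260]
cv2.imwrite("pics/c3.png",cv2.convertScaleAbs(np.hstack([z(b),z(a)]),alpha=1.6))
cv2.imwrite("pics/w3.png",arm.grab_frame("wrist")[:,:,::-1]);print(arm.state()['ee_pos'])
E
```

```text
time: 7.08
ee_pos: [0.4925, 0.2323, 0.3221]
tool_rot: [-0.49, 0.872, -0.0, 0.001]
ft_force: [0.5, 0.6, -0.3]
finger_gap: 0.0854
grip_force: 0.0
[0.49203603 0.2321124  0.31963894]
```

View pics/c3.png

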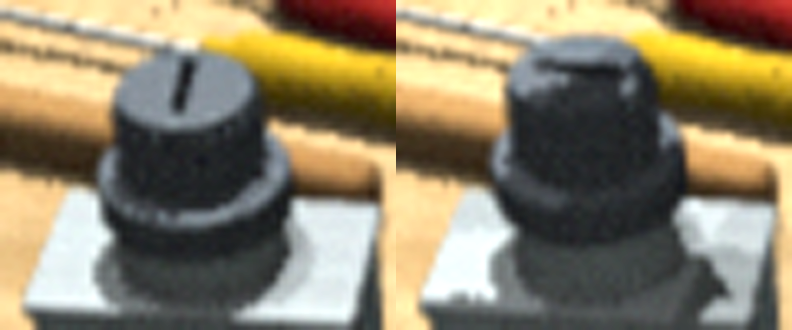

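View pics/w3.png

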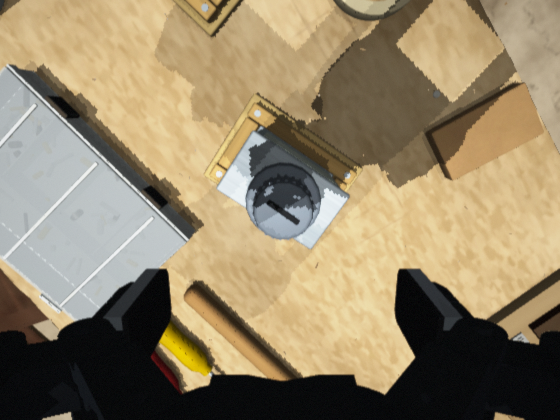

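The scene crop shows the bar turned by about 90° and the skirt 2.3 px higher, which matches a rise of about 6 mm. The gripper is clear.

```bash
python3 -c "
from rig import arm
print(arm.finish_job())"
```

```text
the job is handed in; nothing more can be done
None
```

The tin's cap was pressed to its stop, turned about 85° anticlockwise and let go. The final pictures show it turned and standing about 6 mm higher. The bottle was not touched, and I handed the job in at about 7 s with the gripper clear; no verdict came back.

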